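Show the camera the stud under the analyser cover

ROBOT

A 6-joint arm with a two-finger parallel gripper is mounted at the origin on the work surface. World frame = base frame: x ahead of the robot, y to its left, z up, the work surface at z = 0. Lengths are in m, angles in rad, forces in N, time in s.
With the tool pointing down it reaches from about 0.35 to 0.775 m from the base axis. Payload 5.5 kg.
Tool frame: the origin (TCP) lies between the finger pads; the fingertips stand 19 mm ahead of it and the grasp point (between the pads) is the TCP; z points along the fingers, y is the direction in which the jaws open and shut (so a half turn about z gives the same grasp; the last joint's range is limited). The gripper opens to 85 mm and grips with 20 to 120 N. Pads are 22 mm wide; open, the fingers measure 114 mm over their backs; the gripper's body (76 mm by 85 mm) begins 54 mm behind the grasp point. The pads swing forward as they close: fully open they stand 13 mm farther back than shut.
Start: joints at [1.126, 0.313, 0.046, 1.304, 0, 1.431], TCP at [0.173, 0.549, 0.213] pointing down, gripper open.
Joint ranges: [-2.76, 2.76], [-0.86, 1.69], [-1.03, 1.26], [-2.2, 2.34], [-1.47, 1.5], [-3.14, 3.14]. Speed limits (rad/s): [2.57, 2.57, 3.14, 3.14, 3.14, 3.14].

INTERFACE

Orientations are given as a unit quaternion [w, x, y, z].
In Python, from workcell import get_state, cams, workorder gives the robot as it stands.
- The arm moves only by the tool play_rows, never from a script. Its argument "series" is text: rows parted by semicolons, each of 7 numbers parted by spaces: the opening in per cent of the stroke, from 0 (shut) to 100 (fully open), then the shift along the tool's x, y, z in cm, then the turn, a rotation vector about the tool's x, y, z in degrees. A call has 1 to 12 rows; each row shifts and turns the commanded pose from where the row before left it, along the tool's axes as they then stand; what a row does not reach is not made up. A row lasts 1/8 s, in which the tool goes at most 62.5 mm and 10.7 degrees, less where a joint would pass 70% of its speed; a pose out of reach is approached as far as the arm can. A call with a gripper value outside its range is refused whole. The fingers move at their own pace and stop on an object; "newtons" is the grip in N (left out, the last holds). Time passes only in rows, so rows that do not move let the fingers close. It gives the time, the measured TCP pose, the force and the opening at its end, in the units of the state.
- get_state(): the state, without advancing time (a new reading comes with each control period).
- cams.read_camera(name): name is "scene" or "top" or "wrist"; returns the picture (400x640x3 uint8, red, green, blue); there is no depth.
- cams.get_calibration(name): a dict with "fx", "fy", "cx", "cy" (pixels), "distortion" ([k1, k2, p1, p2, k3] as OpenCV has them; the pictures are not rectified), "rvec" (rotation vector, rad) and "tvec" (3), from world to camera coordinates, as OpenCV has them. Camera axes: x right, y down, z forward; pixel columns grow to the right and rows downward; lengths in m; the calibration is good to about 2 mm. A picture is of the moment at which its call begins: read the wrist's pose just before it. get_calibration takes no time and is no camera call; for the wrist camera it gives the pose at the moment of the call.
- workorder.hand_in(): hands the job in, once; it reports no verdict.
The state is a dict: "clock": time; "joint_pos": joint angles; "qvel": joint speeds; "tau": joint torques, N m; "tcp_pos": TCP position; "orientation": TCP orientation; "wrist_force": force on the tool from outside, world axes, zero at the start; "ft_torque": the same for the moment, N m; "finger_gap": finger opening in m.
Only numpy, scipy, OpenCV 4.12 (cv2) and the standard library are available. Lean on these libraries where they do the work, as an engineer would, in place of code of your own. Each camera call takes 0.05 s, during which the arm holds its last target.

TASK

Raise the analyser's stiff grey cover by its blue tab until it stands open at about 60 degrees and let it stay there. Then take the green grip on top of the sprung mirror and turn it clockwise until the reader's camera sees the orange stud under the cover in the mirror, so that the yellow pointer aims at the stud, and finish still holding the grip at that angle, because the mirror springs back when let go. Leave the other things on the table where they are.

Things in the scene. Friction and masses are not known exactly. Their poses are not given: they have to be found in the camera images.
- analyser: White open-topped measuring well, 170 (x) x 200 (y) x 85 mm high, fixed to the table, with a grey control pod (55 mm wide, 98 mm high) along its -y side. Origin: centre of the well's underside. The grey cover is hinged on its far (+x) rim; the front, where the tab is, looks to -x.
- cover (a joint): Hinge of the grey cover, rad: 0 closed and level, grows as the front edge rises, 1.047 is 60 degrees, stop at 1.8. Stiff friction hinge: it takes about 3 to 6 N at the tab to raise and stays where it is left.
- cover_hinge (a point): Point on the hinge line, mid-width, 85 mm above the table. The hinge line runs along the analyser's y axis. The cover is a plate 175 mm long from here, 204 mm wide, 12 mm thick, its underside at the height of the hinge line when closed.
- cover_tab (a point): Grip point on the blue tab that sticks straight out of the middle of the cover's free edge: 50 mm long, 16 mm wide (along the hinge line), 10 mm thick. The point is at mid-thickness, 207 mm from the hinge, 32 mm beyond the cover's edge. 91 mm above the table when closed. Pinch it across its width from above; it may pivot between the fingers as the cover rises. -x points out along the tab.
- stud (a point): Centre of the orange ball-shaped stud (40 mm across) fixed to the underside of the cover, 110 mm from the hinge along the cover, mid-width, 10 mm below the underside. Hidden in the well while the cover is closed; about 175 mm above the table at 60 degrees. Its flat orange head (24 mm across) shows on the cover's top, straight oppo 24 mm from the stud's centre.
- reader: Camera-and-mirror stand fixed to the table: grey base 225 x 85 x 14 mm with an upright mirror spindle and, 150 mm from it, a white camera (42 mm cube on a post, top at 147 mm) with black lens. Origin: on the table under the spindle axis. +x points from the spindle to the camera, which looks along -x straight at the mirror.
- mirror: Upright mirror 50 x 70 mm in a black frame on the upright spindle. Origin: centre of the glass, on the spindle axis, 140 mm above the table; +x is the normal of the reflecting face. At rest the normal is 0.14 rad clockwise (from above) of the direction to the camera; it turns clockwise up to 1.2 rad from rest. A spring (0.02 N m at rest plus 0.1 N m per rad) returns it when let go.
- mirror_grip (a point): Centre for gripping of the green bar on top of the mirror, on the spindle axis, 214 mm above the table. The bar is 10 mm thick (along the mirror's x), 40 mm long (along the mirror's y), and spans 195 to 229 mm above the table; grip it across its thickness from above.
- sight: Yellow pointer with a red end, 115 mm long, 86 mm above the table, turning on the mirror's spindle, geared to turn twice as far as the mirror: its +x axis always points from the spindle (origin) along the camera's line of sight after the mirror. When it aims at the stud, seen from above, the camera sees the stud (the mirror's normal then halves the angle camera-spindle-stud); heights need no care.
- tube_rack: White rack 45 x 150 mm with six yellow-capped tubes, 89 mm high; origin centre of the underside. Bystander, loose: leave it.
- reagent: Bottle 60 mm across, 120 mm high; origin centre of the underside. Bystander, loose: leave it.
- sample_jar: Jar with red cap, 56 mm across, 60 mm high; origin centre of the underside. Bystander, loose: leave it.
- cup: Clear cup 70 mm across, 80 mm high; origin centre of the underside. Bystander, loose: leave it.
- mouse: Black computer mouse 100 x 58 x 32 mm; origin centre of the underside. Bystander, loose: leave it.
- cuvette_box: Blue box 90 x 60 x 40 mm; origin centre of the underside. Bystander, loose: leave it.
There are look-alikes about, which are no part of the job. Leave any brown look-alike of the reader alone.

How it is judged:
By the outcome, as a careful person would: the job done as asked, in the order asked, and still so for the second after the job is handed in, while the arm keeps its last pose, push and grip.
It also fails if it takes over 54 s, if anything falls off the work surface, if the arm or the gripper's body presses on something with over 40 N, if the wrist force passes 120 N, or if a joint passes its speed limit or range.

## Working session

There is one attempt and no reset: what is moved stays moved. The work goes in short steps, Python scripts to look and compute and a tool call to move; the robot and the scene stay as the last step left them, time stands still between calls to the robot, and variables do not carry over. Pictures are saved under pics/ and viewed, and the job is handed in when it is done.

Besides the shell and the picture viewer there is one more tool, called after "Emit:" as name(argument=value, ...) on one line, values as JSON. play_rows: Moves the arm, as the interface text tells. Its arguments: {"type":"object","properties":{"series":{"type":"string"},"newtons":{"type":"number"}},"required":["series"]}

```bash
ls; mkdir -p pics
python3 - <<'E'
from workcell import get_state,cams
import cv2
print(get_state())
for n in("scene","top","wrist"):
    c=cams.get_calibration(n);print(n,c)
    im=cams.read_camera(n);cv2.imwrite(f"pics/{n}0.png",im[:,:,::-1])
E
```

```text
pics
{'clock': 0.0, 'joint_pos': array([ 1.12640025e+00,  3.14031314e-01,  4.49843660e-02,  1.30360215e+00,
       -8.17054839e-06,  1.43118101e+00]), 'qvel': array([ 6.18271313e-04,  7.94752705e-04, -8.57709876e-04,  2.63499362e-04,
       -3.82513843e-04, -7.71941064e-05]), 'tau': array([ 9.17564867e-04, -4.80622923e+01,  2.98534817e+01,  1.94157095e-02,
       -7.55773181e-05,  4.32588408e-06]), 'tcp_pos': array([0.1723323 , 0.54799763, 0.21179352]), 'orientation': array([-2.62770266e-04,  1.51801175e-01,  9.88410616e-01, -8.88348437e-04]), 'wrist_force': array([ 0.4688747 , -0.22210303,  0.18951384]), 'ft_torque': array([ 0.06305592, -0.01166911,  0.0007861 ]), 'finger_gap': 0.08536373871814293}
scene {'fx': 392.53013701561747, 'fy': 392.53013701561747, 'cx': 318.90172074075235, 'cy': 201.34487720118378, 'distortion': array([0.02324158, 0.        , 0.        , 0.        , 0.        ]), 'rvec': array([ 1.99010133,  1.0309035 , -0.51403327]), 'tvec': array([-0.28456105, -0.10112524,  1.5873186 ])}
top {'fx': 400.1812027058155, 'fy': 400.1812027058155, 'cx': 317.0640329103763, 'cy': 194.77989590489494, 'distortion': array([-0.06625393,  0.        ,  0.        ,  0.        ,  0.        ]), 'rvec': array([ 2.1360431 , -2.12889567,  0.19759873]), 'tvec': array([0.00370757, 0.50838365, 1.11543565])}
wrist {'fx': 278.7775233216739, 'fy': 278.7775233216739, 'cx': 319.6419030236515, 'cy': 194.52974670279715, 'distortion': array([-0.04690463,  0.        ,  0.        ,  0.        ,  0.        ]), 'rvec': array([-2.30835122, -1.69420491, -0.27818893]), 'tvec': array([-0.57299957, -0.04203816,  0.38050328])}
```

View pics/scene0.png

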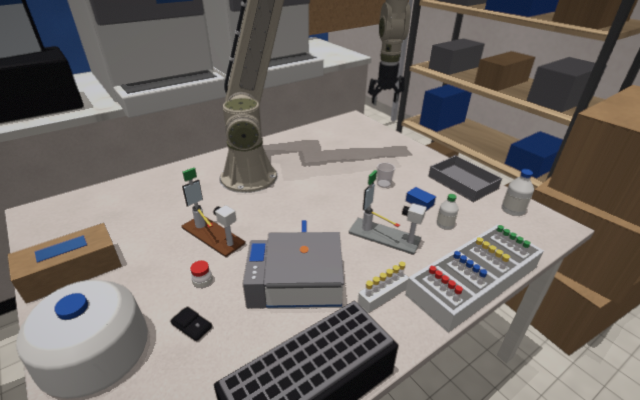

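View pics/top0.png

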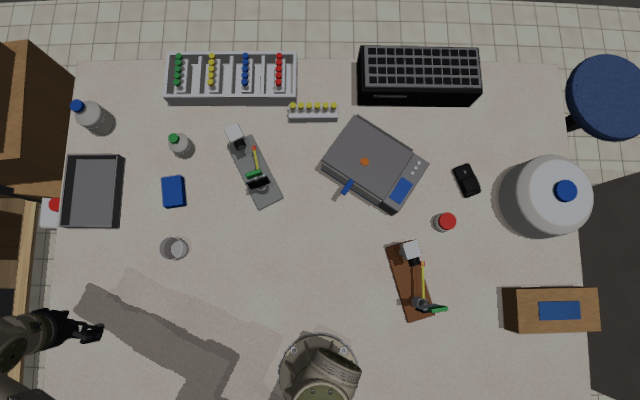

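View pics/wrist0.png

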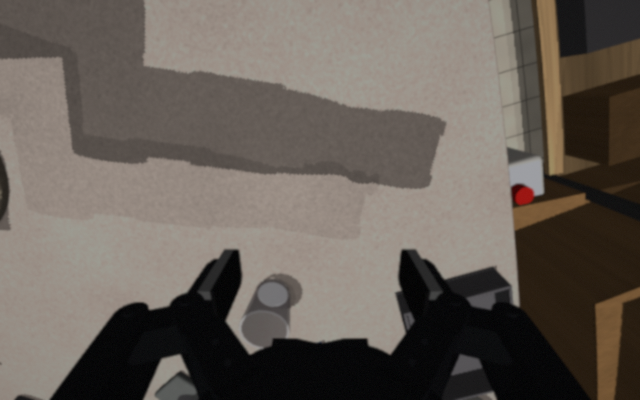

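The two reader candidates in the top view are one with a grey base at (253,170) and one with a brown base at (412,280). The grey one fits the description and the brown one is the look-alike. The analyser is at (370,162) with its blue tab at (345,187). I'll enlarge these to confirm.

Run:
```python
import cv2,numpy as np
a=cv2.imread("pics/top0.png")
cv2.imwrite("pics/c1.png",cv2.resize(a[100:230,210:340],None,fx=4.5,fy=4.5,interpolation=cv2.INTER_CUBIC))
cv2.imwrite("pics/c2.png",cv2.resize(a[105:225,310:440],None,fx=5,fy=5,interpolation=cv2.INTER_CUBIC))
b=cv2.imread("pics/scene0.png")
cv2.imwrite("pics/c3.png",cv2.resize(b[160:320,235:445],None,fx=3.75,fy=3.75,interpolation=cv2.INTER_CUBIC))
```

```text
(no output)
```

View pics/c1.png

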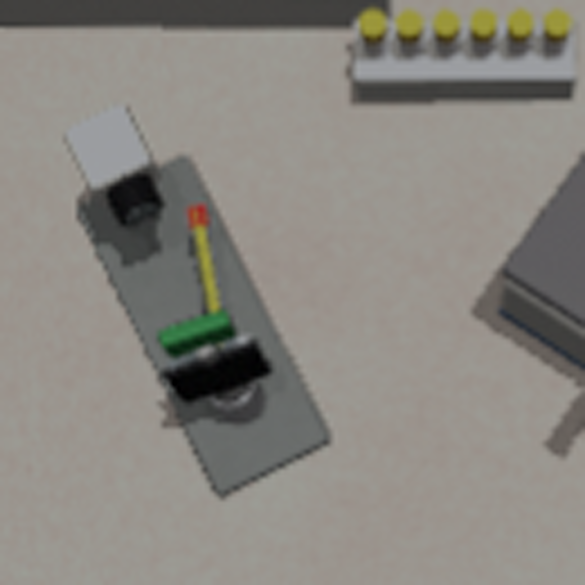

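View pics/c2.png

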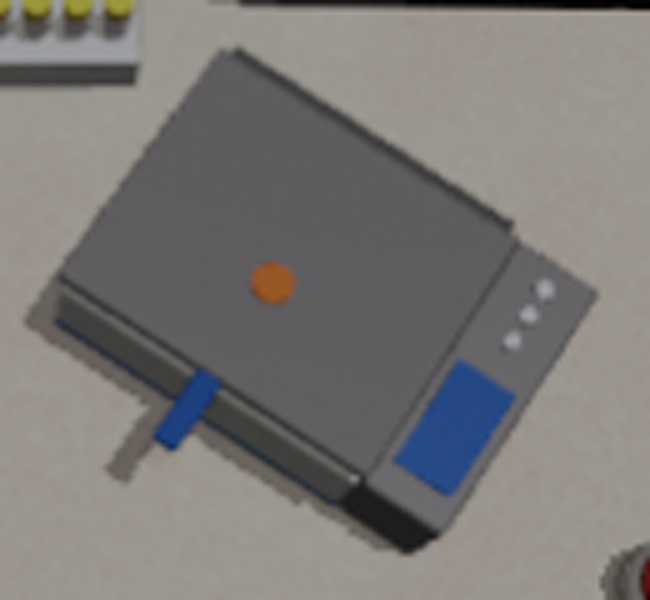

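View pics/c3.png

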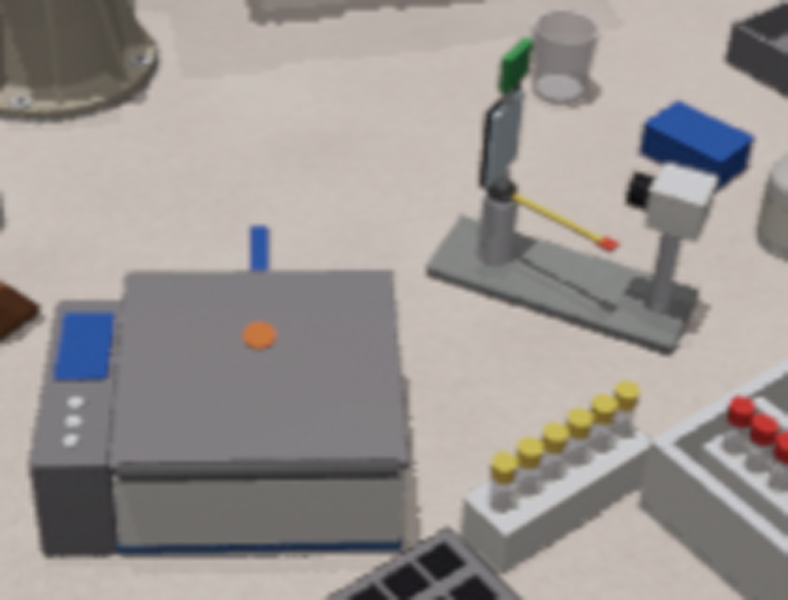

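Confirmed: the grey reader has its green grip at about (253,173) and its white camera at about (234,132). The blue tab tip is at about (343,193) and the orange head at about (364,161). Next I fit the poses from both views.

```bash
cat > h.py <<'E'
import numpy as np,cv2
from scipy.optimize import least_squares
from workcell import get_state,cams
def proj(n,P,c=None):
    c=c or cams.get_calibration(n)
    K=np.array([[c['fx'],0,c['cx']],[0,c['fy'],c['cy']],[0,0,1.]])
    return cv2.projectPoints(np.array(P,float).reshape(-1,1,3),c['rvec'],c['tvec'],K,c['distortion'])[0].reshape(-1,2)
def R2(t): return np.array([[np.cos(t),-np.sin(t)],[np.sin(t),np.cos(t)]])
def crop(u,v,x0,y0,s): return [(u+.5)/s-.5+x0,(v+.5)/s-.5+y0]
def place(p,L):
    L=np.array(L,float);o=L.copy();o[:,:2]=L[:,:2]@R2(p[2]).T+p[:2];return o
E
cat > fit.py <<'E'
from h import *
t=lambda u,v:crop(u,v,310,105,5); s=lambda u,v:crop(u,v,235,160,3.75); r=lambda u,v:crop(u,v,210,100,4.5)
A=[("top",(-.175,.102,.097),t(62,275)),("top",(-.175,-.102,.097),t(362,482)),("top",(0,.102,.097),t(228,50)),("top",(0,-.102,.097),t(515,235)),
("top",(-.11,0,.099),t(273,283)),("top",(-.225,0,.096),t(167,442)),
("scene",(-.175,-.102,.097),s(127,273)),("scene",(-.175,.102,.097),s(392,271)),("scene",(0,.102,.097),s(405,460)),("scene",(0,-.102,.097),s(117,460)),
("scene",(-.11,0,.099),s(260,335)),("scene",(-.225,0,.096),s(259,227))]
B=[("top",(.129,.021,.147),r(65,137)),("top",(.171,.021,.147),r(92,190)),("top",(.171,-.021,.147),r(127,105))]
def fit(A,p0):
    cal={n:cams.get_calibration(n) for n in("top","scene")}
    def f(p):
        W=place(p,[a[1] for a in A]);return np.concatenate([proj(a[0],w,cal[a[0]])[0]-a[2] for a,w in zip(A,W)])
    o=least_squares(f,p0,loss='soft_l1');return o.x,f(o.x).reshape(-1,2).round(1).tolist()
print(fit(A,[.6,-.1,-.5]))
# reader: top view: camera block corners, base corners; scene
B=[("top",(.171,.021,.147),r(65,137)),("top",(.129,.021,.147),r(92,190)),("top",(.171,-.021,.147),r(127,105)),
("scene",(.0,0,.229),s(516,62)),("top",(0,0,.229),r(196,330))]
print(fit(B,[.6,.2,.4]))
for n in("top","scene"):
    c=cams.get_calibration(n);R=cv2.Rodrigues(c['rvec'])[0];print(n,-R.T@c['tvec'])
E
python3 fit.py
```

```text
(array([ 0.68086038, -0.18589499, -0.59186753]), [[-1.5, 2.5], [-0.4, 1.3], [-0.8, -1.1], [1.8, 0.3], [-0.6, 1.9], [-2.1, 3.7], [0.0, 5.9], [-0.1, 5.8], [1.3, 0.7], [-2.6, 1.9], [-0.1, 4.0], [0.2, 7.1]])
(array([0.52935513, 0.16347948, 0.4830286 ]), [[-0.3, -0.9], [0.2, 0.4], [-0.2, -0.5], [-0.5, -3.8], [0.2, 0.0]])
top [0.30415991 0.01426197 1.18741219]
scene [ 1.25660811 -0.56199909  0.84609381]
```

```bash
cat >> fit.py <<'E'
print("--- angle")
cal={n:cams.get_calibration(n) for n in("top","scene")}
def f(p):
    L=np.array([a[1] for a in A]);th=p[3];zz=L[:,2]-.085
    M=np.c_[L[:,0]*np.cos(th)+zz*np.sin(th),L[:,1],.085-L[:,0]*np.sin(th)+zz*np.cos(th)]
    W=place(p,M);return np.concatenate([proj(a[0],w,cal[a[0]])[0]-a[2] for a,w in zip(A,W)])
o=least_squares(f,[.68,-.18,-.6,0],loss='soft_l1');print(o.x,f(o.x).reshape(-1,2).round(1).tolist())
E
python3 fit.py|tail -2
```

```text
--- angle
[ 0.67871413 -0.18471734 -0.59540704  0.13198762] [[-1.3, -0.0], [1.0, -0.2], [-0.8, -0.9], [1.7, 0.7], [0.0, 0.5], [-1.3, 1.4], [-0.3, -0.1], [0.4, -0.1], [1.2, 0.6], [-2.6, 1.5], [-0.1, 0.2], [0.3, -0.4]]
```

```bash
cat >> h.py <<'E'
from scipy.spatial.transform import Rotation as Ro
def pose():
    s=get_state();q=s['orientation'];return np.array(s['tcp_pos']),Ro.from_quat([q[1],q[2],q[3],q[0]]),s
def down(yaw_deg): # tool y at yaw, z down
    a=np.radians(yaw_deg);y=np.array([np.cos(a),np.sin(a),0]);z=np.array([0,0,-1.]);x=np.cross(y,z)
    return Ro.from_matrix(np.c_[x,y,z])
def plan(p0,R0,way,g):
    """way: list of (pos,Rot,nrows)"""
    out=[]
    for p,R,n in way:
        d=(R0.inv()*R).as_rotvec()/n
        for i in range(n):
            sh=R0.inv().apply((p-p0)/(n-i))*100
            sh=np.round(sh,1 if n>1 else 2); dd=np.round(np.degrees(d),1)
            out.append(np.r_[g,sh,dd]); p0=p0+R0.apply(sh/100); R0=R0*Ro.from_rotvec(np.radians(dd))
    print("; ".join(" ".join(f"{v:g}" for v in r+0.) for r in out)); print(p0,Ro.as_matrix(R0)[:,1])
    return p0,R0
H=np.array([.6787,-.1847]);YA=-.5954
def tab(th,r=.207):
    x=-r*np.cos(th)+.006*np.sin(th);z=.085+r*np.sin(th)+.006*np.cos(th)
    return np.r_[H+R2(YA)@[x,0],z]
E
python3 - <<'E'
from h import *
p,R,s=pose();t=tab(.132);print(t,p)
D=down(90+np.degrees(YA));print((R.inv()*D).as_rotvec(degrees=True))
plan(p,R,[(np.r_[.30,.30,.27],R*Ro.from_rotvec((R.inv()*D).as_rotvec()*.5),5),(np.r_[t[:2],.27],D,7)],60)
E
```

```text
[ 0.5094644  -0.07005896  0.11819252] [0.17238018 0.54813555 0.21201023]
[-8.03043551e-02 -1.04805737e-03  1.66519906e+01]
60 -3.9 -4 -1.2 0 0 1.7; 60 -4 -3.8 -1.1 0 0 1.7; 60 -4.2 -3.7 -1.2 0 0 1.7; 60 -4.3 -3.6 -1.1 0 0 1.7; 60 -4.3 -3.5 -1.2 0 0 1.7; 60 -5 -3.4 0 0 0 1.2; 60 -5.1 -3.3 0 0 0 1.2; 60 -5.2 -3.3 0 0 0 1.2; 60 -5.2 -3.1 0 0 0 1.2; 60 -5.3 -3 0 0 0 1.2; 60 -5.3 -2.9 0 0 0 1.2; 60 -5.4 -2.9 0.1 0 0 1.2
[ 0.50926722 -0.07035056  0.26957294] [ 0.56441797  0.825488   -0.00138376]
```

Emit:
play_rows(series="60 -3.9 -4 -1.2 0 0 1.7; 60 -4 -3.8 -1.1 0 0 1.7; 60 -4.2 -3.7 -1.2 0 0 1.7; 60 -4.3 -3.6 -1.1 0 0 1.7; 60 -4.3 -3.5 -1.2 0 0 1.7; 60 -5 -3.4 0 0 0 1.2; 60 -5.1 -3.3 0 0 0 1.2; 60 -5.2 -3.3 0 0 0 1.2; 60 -5.2 -3.1 0 0 0 1.2; 60 -5.3 -3 0 0 0 1.2; 60 -5.3 -2.9 0 0 0 1.2; 60 -5.4 -2.9 0.1 0 0 1.2")

```text
clock: 1.65
tcp_pos: [0.5101, -0.072, 0.2696]
orientation: [0.0, 0.296, 0.955, 0.0]
wrist_force: [1.3, -0.3, 0.4]
finger_gap: 0.0515
```

Run:
```python
from h import *
p,R,s=pose();print(p,R.as_matrix()[:,1],s['finger_gap'])
c=cams.get_calibration('wrist');im=cams.read_camera('wrist')[:,:,::-1].copy()
for th in(.0,.132):
  a=proj('wrist',[tab(th),tab(th,.225),tab(th,.175)],c);print(a)
cv2.imwrite('pics/w1.png',im)
```

```text
[ 0.51007309 -0.07198474  0.26960255] [5.65296000e-01 8.24888027e-01 4.18215893e-04] 0.05151090929992957
[[321.43429206 166.11340627]
 [321.38492596 151.72556772]
 [321.51715248 190.58061895]]
[[321.58402979 173.62068846]
 [321.54753861 158.77837369]
 [321.64351681 198.29450327]]
```

View pics/w1.png

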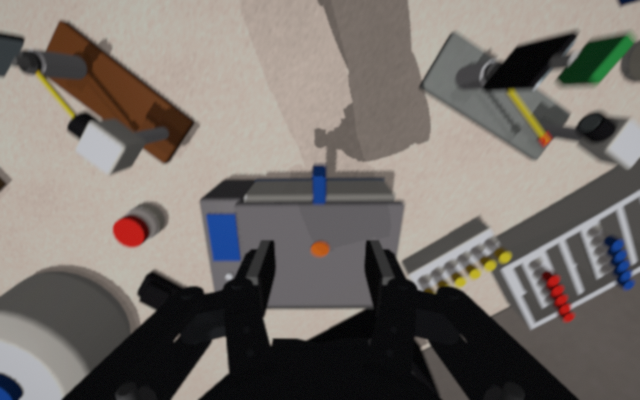

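Wrist picture: the tab runs from (320,167) to (320,202), centred between the fingers. The orange head is at (320,249) and the cover front corners are at (237,203) and (403,203). I'll refit with this view included.

```bash
cat >> fit.py <<'E'
print('--- with wrist')
cal['wrist']=cams.get_calibration('wrist')
A0=list(A)
W=[("wrist",(-.11,0,.099),(320,249)),("wrist",(-.175,-.102,.097),(237,203)),("wrist",(-.175,.102,.097),(403,203)),("wrist",(-.225,0,.096),(319.5,167))]
for A in (W+A0,[a for a in A0 if a[0]=='top'],[a for a in A0 if a[0]=='scene'], W+[a for a in A0 if a[0]=='top']):
    o=least_squares(f,[.68,-.18,-.6,0.1],loss='soft_l1');print(o.x,f(o.x).reshape(-1,2).round(1).tolist())
E
python3 fit.py|sed -n '/with/,$p'
```

```text
--- with wrist
[ 0.68146701 -0.1890988  -0.59099393  0.16342725] [[3.1, -2.1], [-1.6, -0.2], [7.1, -2.6], [2.6, -6.0], [0.7, -1.6], [3.5, -1.9], [0.6, -1.8], [3.3, -0.4], [2.0, -1.0], [1.1, -0.3], [-1.7, -0.1], [-0.4, -0.3], [0.5, 2.0], [-3.6, 3.2], [-1.1, 0.8], [-0.8, -1.0]]
[ 0.67866236 -0.18509257 -0.5955749   0.14748716] [[-1.0, -0.5], [1.4, -0.5], [-0.7, -1.0], [1.8, 0.7], [0.3, 0.2], [-0.9, 1.0]]
[ 0.67560651 -0.1828019  -0.59619566  0.10806355] [[-0.1, 0.0], [0.2, 0.0], [1.0, -0.5], [-2.5, 0.3], [-0.1, -0.1], [0.3, 0.0]]
[ 0.68210921 -0.19410332 -0.59812525  0.14041249] [[0.7, -1.2], [-2.7, -0.0], [3.7, -1.2], [0.6, -4.9], [2.1, -1.6], [4.3, -1.6], [2.5, -2.1], [4.8, -0.4], [3.4, -0.9], [2.1, -0.2]]
```

Emit:
play_rows(series="60 0 0 4 0 0 0; 60 0 0 4 0 0 0; 60 0 0 4 0 0 0; 60 0 0 3 0 0 0; 60 0 0 0 0 0 0")

```text
clock: 2.33
tcp_pos: [0.507, -0.0692, 0.1173]
orientation: [-0.003, 0.295, 0.955, 0.0]
wrist_force: [0.7, -0.1, 0.5]
finger_gap: 0.0511
```

Run:
```python
from h import *
p,R,s=pose();print(p,R.as_matrix()[:,1],s['finger_gap'])
im=cams.read_camera('scene')[:,:,::-1]
im2=cams.read_camera('wrist')[:,:,::-1]
a=cv2.resize(im[190:310,230:390],None,fx=3,fy=3,interpolation=cv2.INTER_CUBIC)
cv2.imwrite('pics/s2.png',a)
cv2.imwrite('pics/w2.png',im2)
```

```text
[ 0.5069886  -0.06915454  0.11730425] [ 0.56438747  0.82550827 -0.00169519] 0.05111095775744538
```

View pics/s2.png

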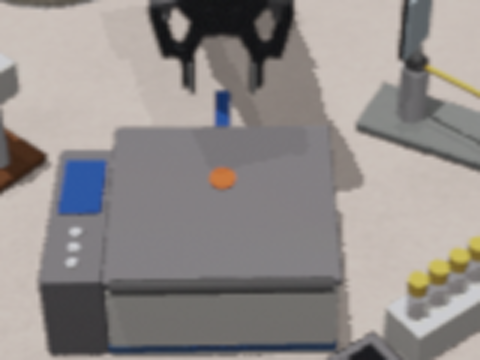

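View pics/w2.png

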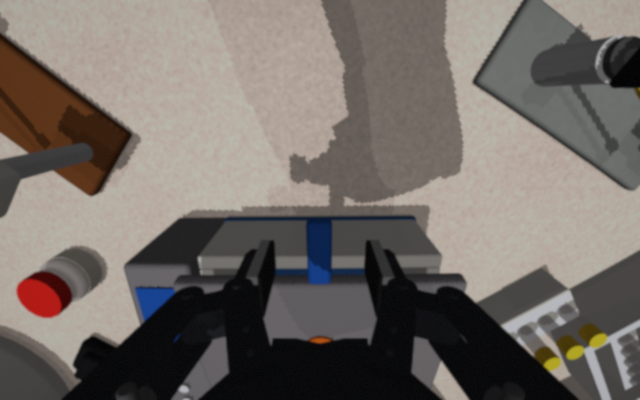

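Run:
```python
from h import *
f=lambda q:((np.array(q)-[230,190]+.5)*3-.5).round(1).tolist()
for z in(.098,.106,.117): print(z,f(proj('scene',[[.507+d*.565,-.069+d*.825,z] for d in(-.0255,.0255)])))
for th in (.1,.13,.16,.2): print(th,f(proj('scene',[tab(th,.225),tab(th,.207),tab(th,.175)])), f(proj('wrist',[tab(th,.225)]))if 0 else proj('wrist',[tab(th,.225),tab(th,.175),tab(th,.207)]).round(1).tolist())
w=proj('wrist',[[.507+d*.565,-.069+d*.825,z] for d in(-.0255,.0255) for z in(.098,.117)]);print(w)
```

```text
0.098 [[196.9, 121.4], [248.5, 121.2]]
0.106 [[196.7, 115.1], [248.6, 114.9]]
0.117 [[196.5, 106.4], [248.6, 106.2]]
0.1 [[223.2, 98.8], [223.1, 111.6], [223.0, 135.3]] [[320.8, 203.9], [321.0, 266.1], [320.9, 227.9]]
0.13 [[223.1, 94.1], [223.0, 107.3], [222.9, 131.7]] [[320.8, 209.1], [321.0, 271.2], [320.9, 233.3]]
0.16 [[223.0, 89.5], [223.0, 103.2], [222.9, 128.2]] [[320.9, 215.0], [321.0, 276.7], [320.9, 239.2]]
0.2 [[222.9, 83.6], [222.9, 97.8], [222.8, 123.7]] [[320.9, 224.0], [321.1, 284.7], [321.0, 248.0]]
[[284.42071643 217.43548027]
 [280.93676956 229.09921721]
 [355.71766202 217.50253477]
 [359.26655175 229.17231098]]
```

Run:
```python
import cv2
from h import *
im=cams.read_camera('scene')[:,:,::-1]
a=cv2.resize(im[180:240,265:345],None,fx=9,fy=9,interpolation=cv2.INTER_CUBIC)
a=cv2.convertScaleAbs(a,alpha=1.6,beta=20)
t=proj('scene',[p for z in(.098,.117) for p in[[.507+d*.565,-.069+d*.825,z] for d in(-.0255,.0255)]])
for q in t: cv2.circle(a,tuple(((q-[265,180]+.5)*9).astype(int).tolist()),4,(0,0,255),-1)
cv2.imwrite('pics/s3.png',a)
b=cv2.imread('pics/w2.png')[200:340,230:410];cv2.imwrite('pics/w3.png',cv2.convertScaleAbs(cv2.resize(b,None,fx=4,fy=4),alpha=1.8,beta=20))
```

```text
(no output)
```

View pics/s3.png

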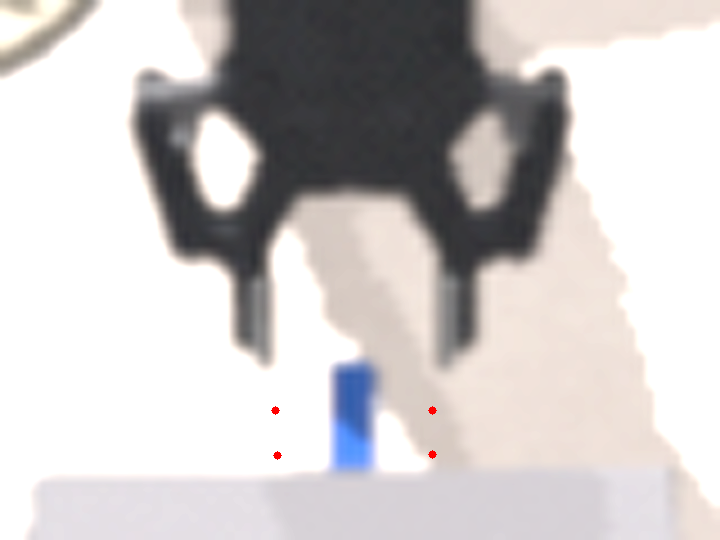

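View pics/w3.png

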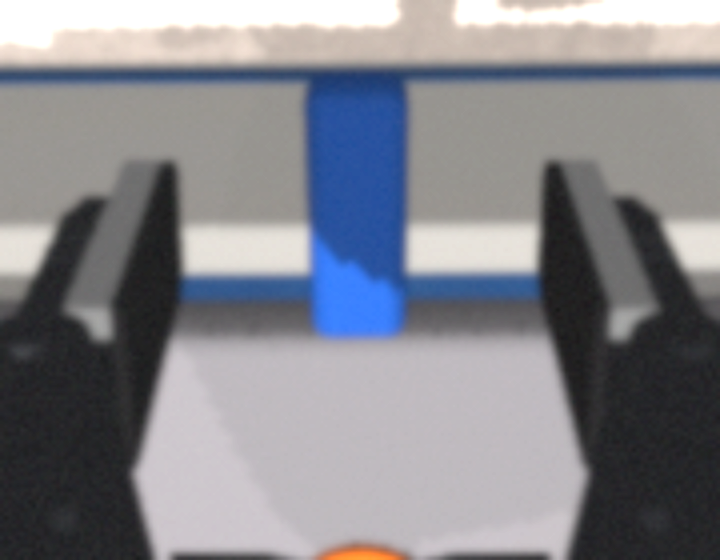

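Run:
```python
from h import *
p,R,s=pose();cw=cams.get_calibration('wrist');cs=cams.get_calibration('scene')
Rw=cv2.Rodrigues(cw['rvec'])[0];print('wrist cam in tool (cm)',R.inv().apply(-Rw.T@cw['tvec']-p)*100, 'axis',R.inv().apply(Rw[2]))
for a,b in(((273.7,241),(294.8,220.2)),((366,241),(313.9,220.4))):
    o=least_squares(lambda P:np.r_[proj('wrist',P,cw)[0]-a,proj('scene',P,cs)[0]-b],p)
    print(o.x,o.fun, R.inv().apply(o.x-p)*1000)
```

```text
wrist cam in tool (cm) [  8.23557171  -0.09083265 -16.09261313] axis [-3.22112031e-01 -4.41188048e-04  9.46701455e-01]
[ 0.49147374 -0.09128137  0.13550874] [ 0.07242331  0.00105918 -0.35594278 -0.05609866] [  3.5725538  -28.03397521 -14.49229417]
[ 0.52285033 -0.04647382  0.1343684 ] [ 0.13280733 -0.00576928 -0.64852703  0.10953263] [  2.9560685   26.66284456 -13.31530023]
```

Triangulating the fingertips from the wrist and scene views puts them at z≈0.135, about 15 mm above the tab and higher than the stated tool geometry implies. Going lower is safe under either reading, because the fingers pass beside the tab. I'll descend 3 cm and look again.

Emit:
play_rows(series="60 0 0 1 0 0 0; 60 0 0 1 0 0 0; 60 0 0 1 0 0 0; 60 0 0 0 0 0 0")

```text
clock: 2.98
tcp_pos: [0.5085, -0.0697, 0.0885]
orientation: [-0.001, 0.295, 0.955, 0.0]
wrist_force: [0.2, -0.1, 0.0]
finger_gap: 0.0513
```

Run:
```python
from h import *
p,R,s=pose();print(p,s['wrist_force'])
im=cams.read_camera('scene')[:,:,::-1]
a=cv2.resize(im[180:240,265:345],None,fx=5,fy=5,interpolation=cv2.INTER_CUBIC)
b=cams.read_camera('wrist')[:,:,::-1][200:340,230:410]
b=cv2.resize(b,(386,300))
cv2.imwrite('pics/s4.png',cv2.convertScaleAbs(np.hstack([a,b]),alpha=1.6,beta=20))
```

```text
[ 0.50847825 -0.06972922  0.08851388] [ 0.15283974 -0.12498096  0.01850966]
```

View pics/s4.png

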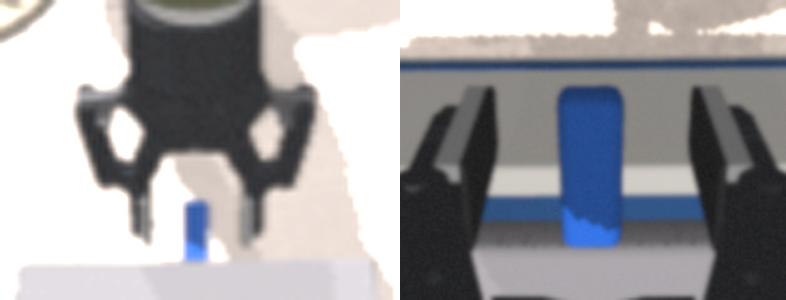

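The fingertips are now level with the tab, which lies centred between them at (590,90–245) in the composite. I'll go 1.5 cm deeper and close.

Emit:
play_rows(series="60 0 0 0.8 0 0 0; 60 0 0 0.7 0 0 0; 40 0 0 0 0 0 0; 5 0 0 0 0 0 0; 5 0 0 0 0 0 0; 5 0 0 0 0 0 0; 5 0 0 0 0 0 0", newtons=60)

```text
clock: 3.95
tcp_pos: [0.509, -0.0706, 0.0747]
orientation: [-0.0, 0.296, 0.955, -0.001]
wrist_force: [-3.1, -4.8, -0.8]
finger_gap: 0.0149
```

Run:
```python
from h import *
p,R,s=pose();print(p,s['wrist_force'],s['finger_gap'])
im=cams.read_camera('scene')[:,:,::-1]
a=cv2.resize(im[180:240,265:345],None,fx=5,fy=5,interpolation=cv2.INTER_CUBIC)
b=cams.read_camera('wrist')[:,:,::-1][200:340,230:410]
b=cv2.resize(b,(386,300))
cv2.imwrite('pics/s5.png',cv2.convertScaleAbs(np.hstack([a,b]),alpha=1.6,beta=20))
```

```text
[ 0.50897468 -0.07061689  0.0746657 ] [-3.05574492 -4.81278574 -0.8483266 ] 0.014888660794222797
```

View pics/s5.png

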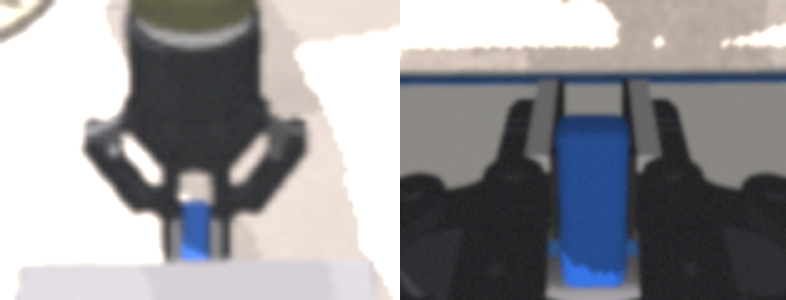

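Gripped, with a gap of 14.9 mm and both pads on the tab. Next is the arc for raising it.

Run:
```python
from h import *
th=np.linspace(.14,1.047,13);r=.207
x=r*np.cos(th)-.006*np.sin(th);z=-(r*np.sin(th)+.006*np.cos(th))
print("; ".join(f"5 {a*100:.2f} 0 {b*100:.2f} 0 0 0" for a,b in zip(np.diff(x),np.diff(z))))
```

```text
5 -0.32 0 -1.53 0 0 0; 5 -0.44 0 -1.50 0 0 0; 5 -0.55 0 -1.47 0 0 0; 5 -0.66 0 -1.42 0 0 0; 5 -0.76 0 -1.37 0 0 0; 5 -0.86 0 -1.30 0 0 0; 5 -0.96 0 -1.24 0 0 0; 5 -1.05 0 -1.16 0 0 0; 5 -1.13 0 -1.08 0 0 0; 5 -1.21 0 -0.99 0 0 0; 5 -1.28 0 -0.89 0 0 0; 5 -1.35 0 -0.79 0 0 0
```

Emit:
play_rows(series="5 -0.3 0 -1.5 0 0 0; 5 -0.45 0 -1.5 0 0 0; 5 -0.55 0 -1.5 0 0 0; 5 -0.65 0 -1.4 0 0 0; 5 0 0 0 0 0 0", newtons=45)

```text
clock: 4.68
tcp_pos: [0.5236, -0.0804, 0.1336]
orientation: [-0.002, 0.295, 0.955, 0.0]
wrist_force: [-6.5, -0.9, 1.6]
finger_gap: 0.0154
```

Run:
```python
from h import *
p,R,s=pose();print(p,s['wrist_force'],s['finger_gap'])
im=cams.read_camera('scene')[:,:,::-1]
a=cv2.resize(im[160:320,230:390],None,fx=3,fy=3,interpolation=cv2.INTER_CUBIC)
cv2.imwrite('pics/s6.png',cv2.convertScaleAbs(a,alpha=1.4,beta=10))
```

```text
[ 0.52356091 -0.08039474  0.13359651] [-6.46257302 -0.90161384  1.62062165] 0.015412696126170095
```

View pics/s6.png

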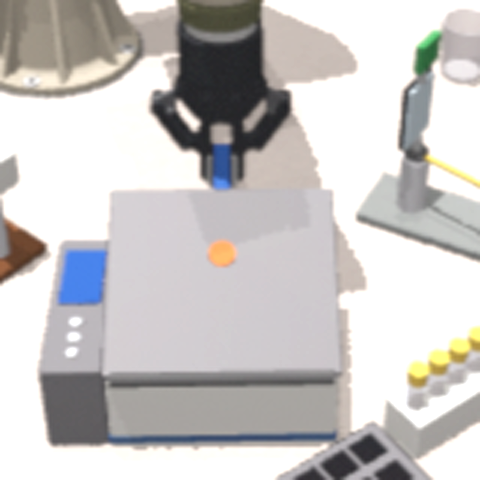

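The cover is rising with the tab still in the fingers: the tab tip went from row 221 to 208. I'll continue the arc.

Emit:
play_rows(series="5 -0.75 0 -1.4 0 0 0; 5 -0.85 0 -1.3 0 0 0; 5 -0.95 0 -1.25 0 0 0; 5 -1.05 0 -1.15 0 0 0; 5 -1.1 0 -1.1 0 0 0; 5 0 0 0 0 0 0")

```text
clock: 5.48
tcp_pos: [0.5629, -0.1068, 0.1958]
orientation: [-0.002, 0.295, 0.955, 0.001]
wrist_force: [-5.7, -0.3, 4.5]
finger_gap: 0.015
```

Run:
```python
from h import *
p,R,s=pose();print(p,s['wrist_force'],s['finger_gap'])
im=cams.read_camera('scene')[:,:,::-1]
cv2.imwrite('pics/raw7.png',im)
a=cv2.resize(im[140:300,230:390],None,fx=3.5,fy=3.5,interpolation=cv2.INTER_CUBIC)
cv2.imwrite('pics/s7.png',cv2.convertScaleAbs(a,alpha=1.4,beta=10))
for th in(.6,.7,.8,.9,1.05):
    print(th,proj('scene',[tab(th,.225),tab(th,.175)]).round(1).tolist())
```

```text
[ 0.56285516 -0.10678542  0.19579396] [-5.71262047 -0.34370621  4.46987781] 0.01495430401311183
0.6 [[303.6, 202.4], [303.6, 219.9]]
0.7 [[303.5, 200.2], [303.6, 218.4]]
0.8 [[303.4, 198.7], [303.5, 217.6]]
0.9 [[303.3, 198.0], [303.4, 217.5]]
1.05 [[303.2, 198.6], [303.3, 218.6]]
```

View pics/s7.png

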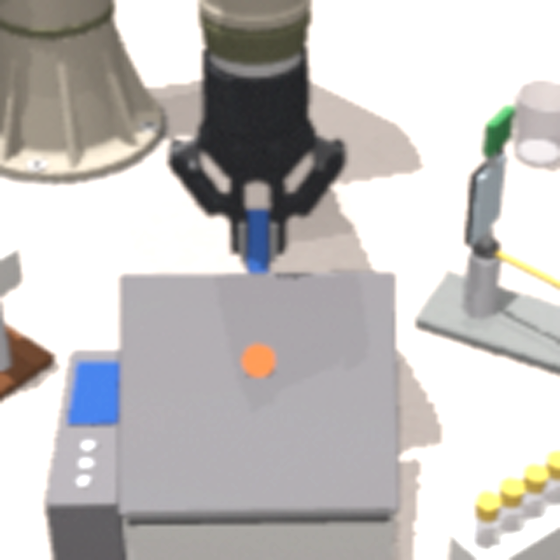

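Run:
```python
from h import *
th=np.linspace(.80,1.05,5);r=.207
x=r*np.cos(th)-.006*np.sin(th);z=-(r*np.sin(th)+.006*np.cos(th))
print("; ".join(f"5 {a*100:.2f} 0 {b*100:.2f} 0 0 0" for a,b in zip(np.diff(x),np.diff(z))))
```

```text
5 -0.98 0 -0.84 0 0 0; 5 -1.03 0 -0.78 0 0 0; 5 -1.08 0 -0.72 0 0 0; 5 -1.12 0 -0.65 0 0 0
```

Emit:
play_rows(series="5 -1 0 -0.85 0 0 0; 5 -1.05 0 -0.8 0 0 0; 5 -1.1 0 -0.75 0 0 0; 5 -1.15 0 -0.65 0 0 0; 5 0 0 0 0 0 0; 5 0 0 0 0 0 0")

```text
clock: 6.28
tcp_pos: [0.5991, -0.1311, 0.2259]
orientation: [-0.001, 0.295, 0.955, 0.0]
wrist_force: [-3.6, 0.9, -0.5]
finger_gap: 0.015
```

```bash
cat > look.py <<'E'
from h import *
import sys
k=sys.argv[1]
p,R,s=pose();print(p,s['wrist_force'],s['finger_gap'],s['clock'])
im=cams.read_camera('scene')[:,:,::-1];tp=cams.read_camera('top')[:,:,::-1]
cv2.imwrite(f'pics/rs{k}.png',im);cv2.imwrite(f'pics/rt{k}.png',tp)
a=cv2.resize(im[130:310,225:425],None,fx=4,fy=4,interpolation=cv2.INTER_CUBIC)[:600]
cv2.imwrite(f'pics/s{k}.png',cv2.convertScaleAbs(a,alpha=1.3,beta=10))
b=cv2.resize(tp[80:230,215:415],None,fx=4,fy=4,interpolation=cv2.INTER_CUBIC)
cv2.imwrite(f'pics/t{k}.png',cv2.convertScaleAbs(b,alpha=1.3,beta=10))
E
python3 look.py 8
```

```text
[ 0.59908446 -0.13113377  0.22588913] [-3.59533548  0.89395765 -0.51629669] 0.01499635203965137 6.275
```

View pics/s8.png

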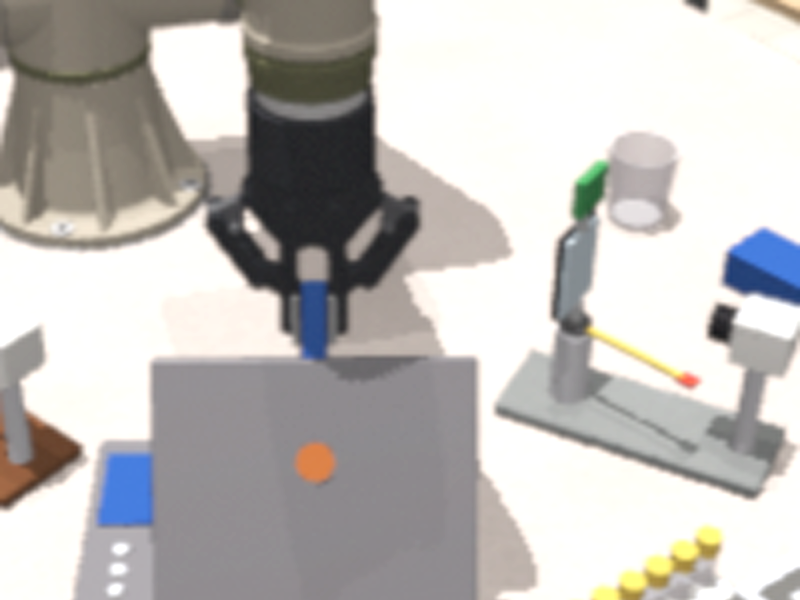

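View pics/t8.png

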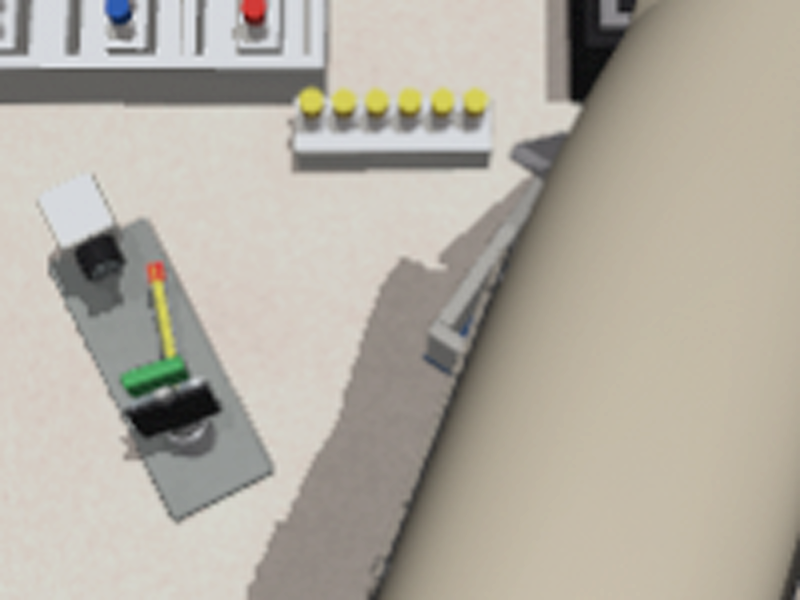

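```bash
cat > cov.py <<'E'
from h import *
def Wp(L,th):
    L=np.array(L,float);zz=L[:,2]-.085
    M=np.c_[L[:,0]*np.cos(th)+zz*np.sin(th),L[:,1],.085-L[:,0]*np.sin(th)+zz*np.cos(th)]
    return place([*H,YA],M)
E
python3 - <<'E'
from cov import *
L=[(-.11,0,.099),(-.175,-.102,.097),(-.175,.102,.097)]
ob=np.array([(303.6,245.4),(262.9,219.9),(344.1,219.4)])
c=cams.get_calibration('scene')
for th in(.9,1.0,1.05,1.1,1.15,1.2):print(th,(proj('scene',Wp(L,th),c)-ob).round(1).tolist())
E
```

```text
0.9 [[-0.1, -2.3], [0.3, -2.2], [-0.8, -2.2]]
1.0 [[-0.2, -1.2], [-0.5, -1.4], [-0.1, -1.4]]
1.05 [[-0.2, -0.5], [-0.9, -0.7], [0.2, -0.8]]
1.1 [[-0.2, 0.3], [-1.3, 0.1], [0.5, 0.1]]
1.15 [[-0.2, 1.2], [-1.7, 1.2], [0.8, 1.1]]
1.2 [[-0.3, 2.2], [-2.2, 2.4], [1.2, 2.3]]
```

Kinematics gives 1.06 rad for the cover and the scene view gives about 1.08, so it is at 60°. I'll release it and rise straight up.

Emit:
play_rows(series="40 0 0 0 0 0 0; 60 0 0 0 0 0 0; 60 0 0 0 0 0 0; 60 0 0 0 0 0 0; 60 0 0 -2 0 0 0; 60 0 0 -4 0 0 0; 60 1 0 -4 0 0 0; 60 4 0 -1 0 0 0; 60 5 0 0 0 0 0; 60 5 0 0 0 0 0; 60 0 0 0 0 0 0")

```text
clock: 7.75
tcp_pos: [0.4734, -0.0455, 0.3373]
orientation: [0.0, 0.295, 0.956, 0.0]
wrist_force: [0.8, -0.3, 1.0]
finger_gap: 0.051
```

```bash
python3 look.py 9
```

```text
[ 0.47342346 -0.04546641  0.33734937] [ 0.83981581 -0.27634032  0.97869093] 0.051028638997014326 7.75
```

View pics/s9.png

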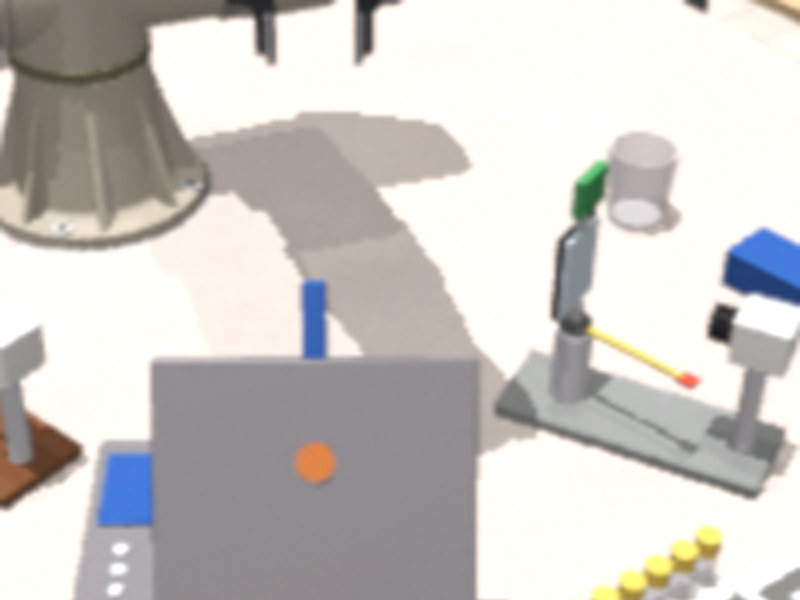

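View pics/t9.png

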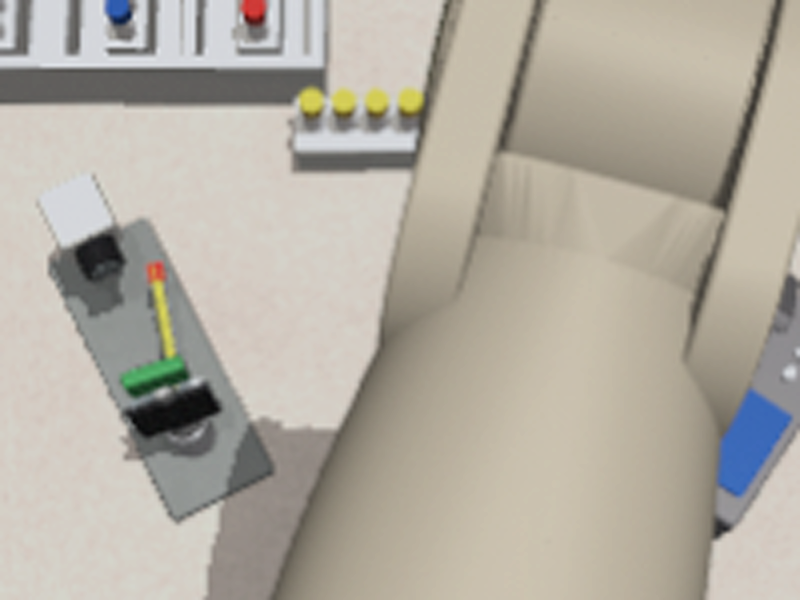

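The cover stays open after release: its edge row is unchanged at 358 in the crop. Now I'll refine the reader pose using the base corners (178,520), (272,468), (145,217), (50,265) in the top crop, plus the camera block, pointer and grip.

Run:
```python
from h import *
t=lambda u,v:crop(u,v,215,80,4); s=lambda u,v:crop(u,v,225,130,4)
cal={n:cams.get_calibration(n) for n in("top","scene")}
# p: x,y,yaw,b (base xmin)
def f(p,full=False):
    x,y,w,b=p;q=[x,y,w];m=w-.14;d=w-.28
    def M(a,L): return place([x,y,a],[L])[0]
    T=[("top",M(w,(b,.0425,.014)),t(178,520)) if 0 else ("top",M(w,(b,-.0425,.014)),t(272,468)),
     ("top",M(w,(b,.0425,.014)),t(178,520)),("top",M(w,(b+.225,-.0425,.014)),t(145,217)),
     ("top",M(w,(.171,.021,.147)),t(37,205)),("top",M(w,(.171,-.021,.147)),t(95,173)),
     ("top",M(d,(.115,0,.086)),t(155,264)),
     ("top",M(m,(0,0,.229)),t(153,372)),
     ("scene",M(d,(.115,0,.086)),s(697,380)),
     ("scene",M(m,(0.005,0,.212)),s(592,190)),
     ("scene",M(w,(b,-.0425,.014)),s(499,405)),("scene",M(w,(b+.225,-.0425,.014)),s(750,488)),
     ("scene",M(w,(.171,-.021,.147)),s(793,325)),("scene",M(w,(.129,.021,.147)),s(757,300))]
    r=np.array([proj(n,P,cal[n])[0]-o for n,P,o in T])
    return r if full else r.ravel()
o=least_squares(f,[.53,.163,.48,-.04],loss='soft_l1');print(o.x);print(f(o.x,True).round(1).tolist())
```

```text
[ 0.52983434  0.16448331  0.48884048 -0.0486812 ]
[[1.2, 0.4], [-0.9, 0.6], [-0.3, -0.8], [-0.8, -1.6], [-1.5, -0.5], [0.0, 0.3], [0.1, 0.1], [-0.6, 1.1], [0.4, 0.5], [-1.6, -0.4], [2.7, 0.3], [-0.9, 2.6], [-2.1, -2.4]]
```

Run:
```python
from h import *
p,R,s=pose()
plan(p,R,[(np.r_[.530,.1645,.29],down(20),6)],60)
```

```text
60 1.3 3.4 0.8 0 0 5.9; 60 1.6 3.3 0.8 0 0 5.9; 60 1.9 3.1 0.8 0 0 5.9; 60 2.2 2.9 0.8 0 0 5.9; 60 2.5 2.6 0.7 0 0 5.9; 60 2.8 2.3 0.8 0 0 5.9
[0.52951452 0.16437589 0.28982098] [0.93808742 0.34639415 0.00175598]
```

Emit:
play_rows(series="60 1.3 3.4 0.8 0 0 6; 60 1.6 3.3 0.8 0 0 6; 60 1.9 3.1 0.8 0 0 6; 60 2.2 2.9 0.8 0 0 6; 60 2.5 2.6 0.7 0 0 6; 60 2.8 2.3 0.8 0 0 6; 60 0 0 0 0 0 0")

```text
clock: 8.72
tcp_pos: [0.5315, 0.1657, 0.2873]
orientation: [-0.001, 0.575, 0.818, -0.001]
wrist_force: [0.4, -0.2, -0.5]
finger_gap: 0.0514
```

```bash
cat > lw.py <<'E'
from h import *
import sys
k=sys.argv[1]
p,R,s=pose();y=R.as_matrix()[:,1];print(p,np.degrees(np.arctan2(y[1],y[0])),s['wrist_force'],s['ft_torque'],s['finger_gap'],s['clock'])
im=cams.read_camera('scene')[:,:,::-1]
b=cams.read_camera('wrist')[:,:,::-1]
cv2.imwrite(f'pics/rs{k}.png',im);cv2.imwrite(f'pics/rw{k}.png',b)
a=cv2.resize(im[130:250,325:445],(400,400),interpolation=cv2.INTER_CUBIC)
b=cv2.resize(b[150:350,220:420],(400,400))
cv2.imwrite(f'pics/g{k}.png',cv2.convertScaleAbs(np.hstack([a,b]),alpha=1.5,beta=15))
E
python3 lw.py 10
```

```text
[0.5314977  0.1656982  0.28733003] 19.77070075200671 [ 0.40642182 -0.24630567 -0.49662137] [-0.01553936  0.00105994 -0.02865374] 0.05137568794125966 8.725
```

View pics/g10.png

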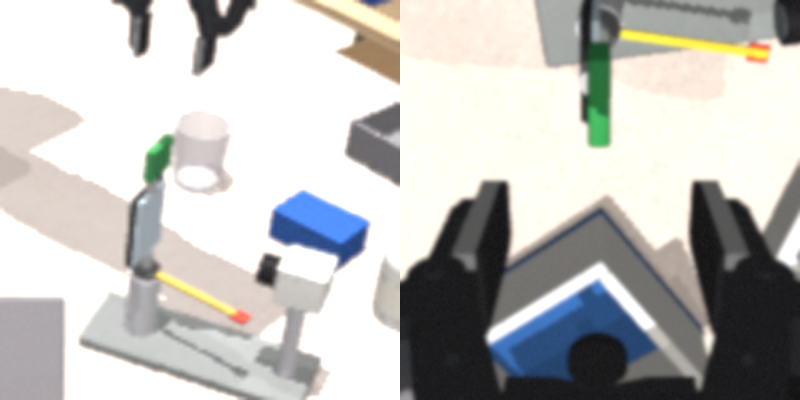

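Run:
```python
from h import *
m=.349;q=[.5298,.1645,m]
P=place(q,[(0,.02,.229),(0,-.02,.229),(0,0,.214)])
print(proj('wrist',P).round(1).tolist(), [( (a-220)*2+400,(b-150)*2) for a,b in proj('wrist',P)])
print([((a-325)*3.333,(b-130)*3.333) for a,b in proj('scene',P)])
```

```text
[[318.9, 178.2], [319.2, 222.8], [319.1, 195.3]] [(np.float64(597.8392630291632), np.float64(56.42664442949285)), (np.float64(598.3937792522001), np.float64(145.6524554765649)), (np.float64(598.2650865554883), np.float64(90.67776579569664))]
[(np.float64(167.16054506642587), np.float64(131.71138278313043)), (np.float64(146.18657585596424), np.float64(150.52206931184782)), (np.float64(155.28698340353657), np.float64(155.0932374714015))]
```

The bar in the wrist view ends at (598,145), exactly as predicted, so the lateral alignment is good. I'll descend in steps.

Emit:
play_rows(series="60 0 0 2 0 0 0; 60 0 0 2 0 0 0; 60 0 0 2 0 0 0; 60 0 0 0 0 0 0")

```text
clock: 9.32
tcp_pos: [0.5296, 0.1627, 0.2281]
orientation: [-0.001, 0.577, 0.817, -0.001]
wrist_force: [-0.4, 0.5, 0.4]
finger_gap: 0.0513
```

```bash
python3 lw.py 11
```

```text
[0.52963851 0.16268363 0.22810833] 19.559356193286593 [-0.43334285  0.52093068  0.40539155] [-0.03900535 -0.01924588 -0.04002981] 0.05125562582236591 9.325
```

View pics/g11.png

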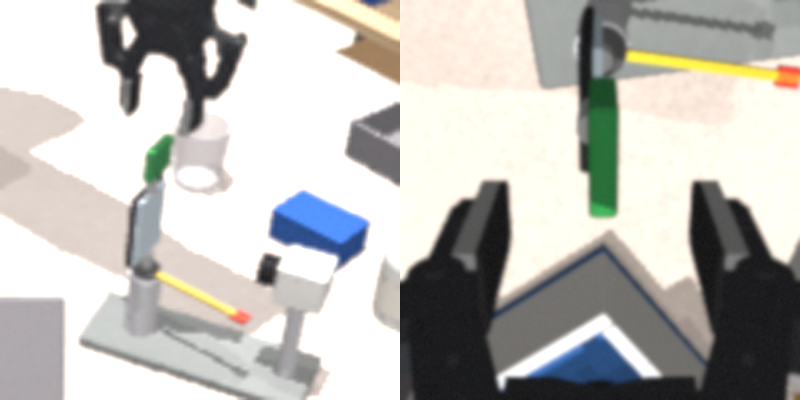

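Emit:
play_rows(series="60 0 0.1 1.2 0 0 0; 60 0 0 1.2 0 0 0; 60 0 0 1.2 0 0 0; 60 0 0 0 0 0 0")

```text
clock: 9.93
tcp_pos: [0.53, 0.1644, 0.1916]
orientation: [-0.001, 0.576, 0.817, -0.001]
wrist_force: [-0.5, -0.4, -0.1]
finger_gap: 0.0511
```

```bash
python3 lw.py 12
```

```text
[0.53002472 0.16437455 0.19162335] 19.647888097192904 [-0.46691344 -0.39959043 -0.09505126] [-0.00815339  0.04121212  0.01957546] 0.05109335830097303 9.925
```

View pics/g12.png

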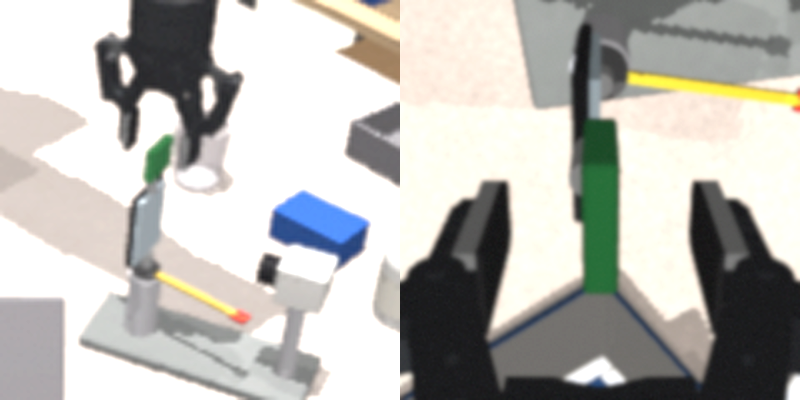

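The tips are about level with the bar top. I'll go 2 cm lower, then close.

Emit:
play_rows(series="60 0 0 1 0 0 0; 60 0 0 1 0 0 0; 40 0 0 0 0 0 0; 25 0 0 0 0 0 0; 25 0 0 0 0 0 0; 25 0 0 0 0 0 0")

```text
clock: 10.78
tcp_pos: [0.5312, 0.1645, 0.1735]
orientation: [0.0, 0.576, 0.817, 0.0]
wrist_force: [-0.1, 0.7, -1.0]
finger_gap: 0.0214
```

```bash
python3 lw.py 13
```

```text
[0.53124587 0.16449087 0.17349626] 19.63671087122508 [-0.06631758  0.71856055 -0.98915629] [ 0.052718   -0.01786963 -0.00708084] 0.021413728736843204 10.775
```

View pics/g13.png

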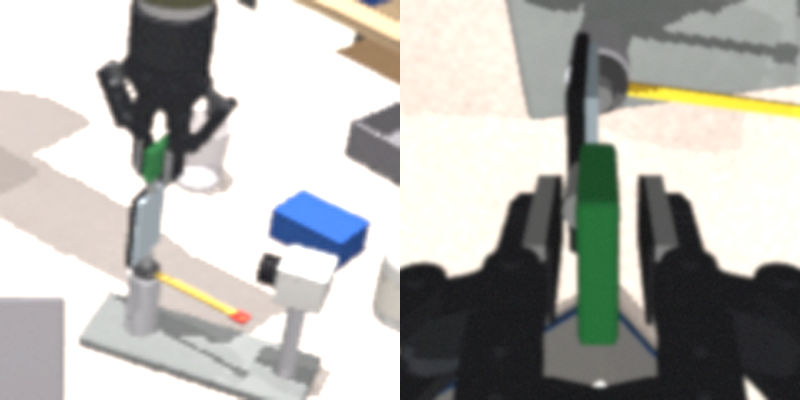

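The bar is centred between the pads, with the tips near its lower edge. Closing now.

Emit:
play_rows(series="0 0 0 0 0 0 0; 0 0 0 0 0 0 0; 0 0 0 0 0 0 0; 0 0 0 0 0 0 0", newtons=60)

```text
clock: 11.38
tcp_pos: [0.5289, 0.1637, 0.1734]
orientation: [-0.001, 0.576, 0.817, -0.002]
wrist_force: [-3.8, -1.6, 6.1]
finger_gap: 0.0122
```

```bash
python3 lw.py 14
```

```text
[0.52889808 0.16370104 0.17344786] 19.633615120983166 [-3.79791736 -1.64772845  6.06665006] [-0.77029367  2.04275905  0.00803573] 0.012205236901276076 11.375
```

View pics/g14.png

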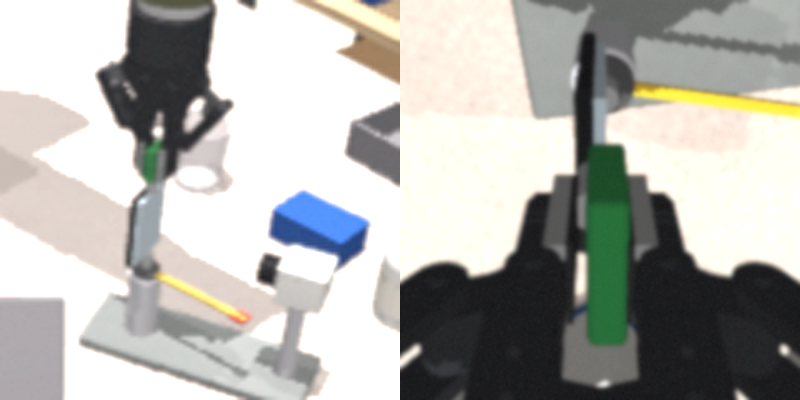

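The gap stopped at 12.2 mm with 6 N upward and a 2 N m moment. The left pad isn't on the bar at (588,250), so its tip is probably resting on the mirror frame. I'll reopen a little, rise 1 cm and close again.

Emit:
play_rows(series="25 0 0 0 0 0 0; 25 0 0 0 0 0 0; 25 0 0 -1 0 0 0; 25 0 0 0 0 0 0; 0 0 0 0 0 0 0; 0 0 0 0 0 0 0; 0 0 0 0 0 0 0; 0 0 0 0 0 0 0", newtons=60)

```text
clock: 12.48
tcp_pos: [0.5309, 0.1643, 0.1839]
orientation: [0.0, 0.576, 0.817, 0.0]
wrist_force: [-2.7, -0.7, 5.6]
finger_gap: 0.0087
```

```bash
python3 lw.py 15
```

```text
[0.53086585 0.16429326 0.18392381] 19.631660704398268 [-2.65636574 -0.70805787  5.59585486] [-0.24927465  0.52348683  0.00850165] 0.008746793483864325 12.475
```

View pics/g15.png

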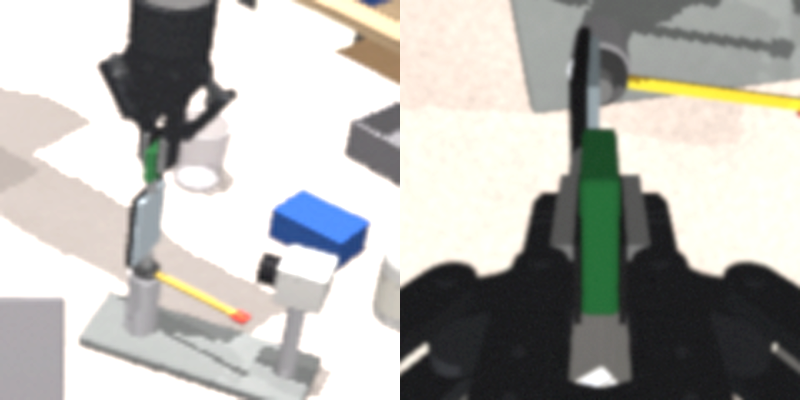

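Now both pads are on the bar (gap 8.7 mm, the same bias as on the tab). Turning clockwise by about 42°.

Emit:
play_rows(series="0 0 0 0 0 0 6; 0 0 0 0 0 0 7; 0 0 0 0 0 0 7; 0 0 0 0 0 0 7; 0 0 0 0 0 0 7; 0 0 0 0 0 0 6; 0 0 0 0 0 0 2; 0 0 0 0 0 0 0; 0 0 0 0 0 0 0")

```text
clock: 13.7
tcp_pos: [0.53, 0.1643, 0.1839]
orientation: [-0.0, 0.831, 0.557, -0.001]
wrist_force: [-5.2, -0.7, 6.7]
finger_gap: 0.0088
```

```bash
python3 lw.py 16; python3 look.py 16
```

```text
[0.53003069 0.16428872 0.18389725] -22.34572880690679 [-5.17371413 -0.74694804  6.66981892] [-0.24888341  0.91025703  0.09692563] 0.008756746868146191 13.7
[0.53002815 0.16427492 0.18388871] [-4.70051504 -0.68083866  7.10473615] 0.008507473391652942 13.8
```

View pics/s16.png

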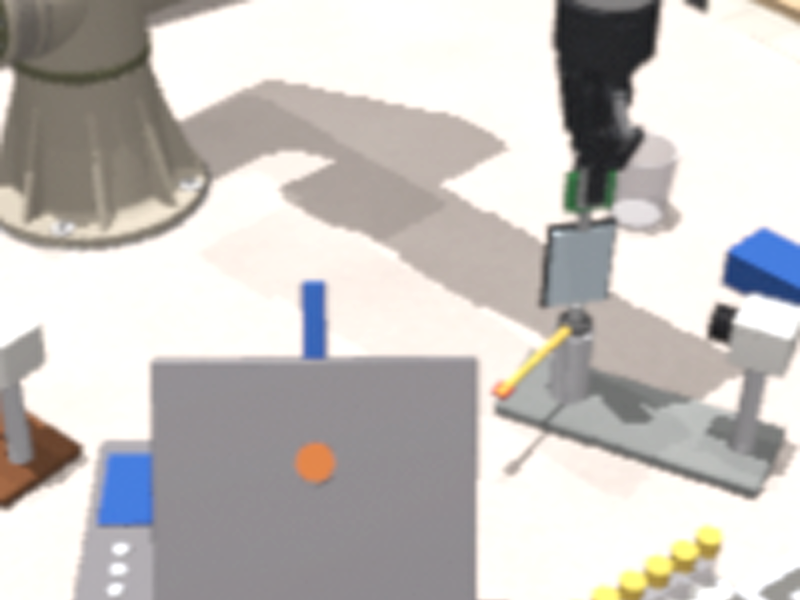

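View pics/t16.png

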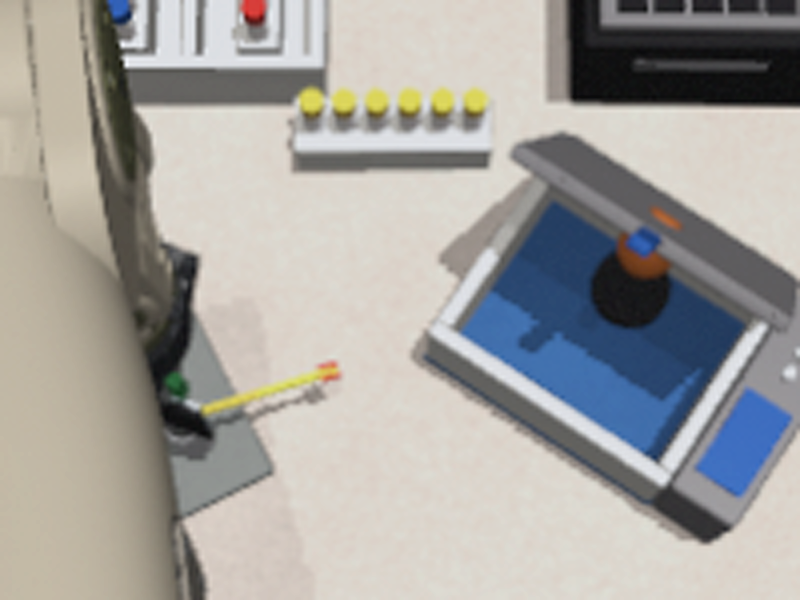

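View pics/rw16.png

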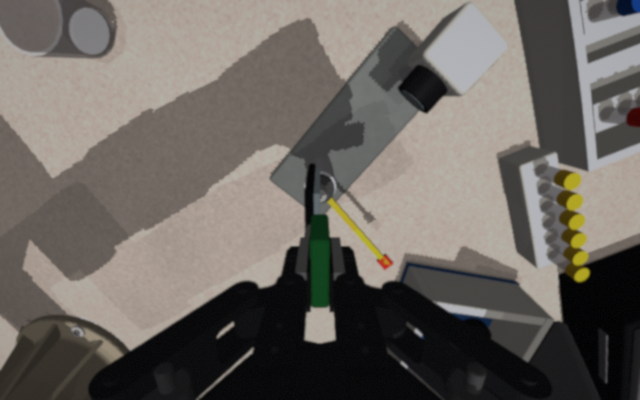

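The top view shows the cover open and the orange stud at (642,258). The pointer runs from (205,411) to its tip at (338,371). I'll compute the bearings from these.

```bash
python3 - <<'E'
from cov import *
def back(n,uv,z):
    c=cams.get_calibration(n);K=np.array([[c['fx'],0,c['cx']],[0,c['fy'],c['cy']],[0,0,1.]])
    d=np.r_[cv2.undistortPoints(np.array([[uv]],float),K,c['distortion']).ravel(),1]
    R=cv2.Rodrigues(c['rvec'])[0];o=-R.T@c['tvec'];d=R.T@d;return o+d*(z-o[2])/d[2]
t=lambda u,v:crop(u,v,215,80,4); s=lambda u,v:crop(u,v,225,130,4)
a=back('top',t(338,371),.086);b=back('top',t(205,411),.086)
print('pt',a,b,'line',np.degrees(np.arctan2(*(a-b)[1::-1])),'from spindle',np.degrees(np.arctan2(a[1]-.1645,a[0]-.5298)),np.hypot(*(a[:2]-[.5298,.1645])))
a2=back('scene',s(497,392),.086);print('scene tip',a2,np.degrees(np.arctan2(a2[1]-.1645,a2[0]-.5298)))
a3=back('wrist',(388,265),.086);b3=back('wrist',(331,200),.086);print('wrist',a3,b3,np.degrees(np.arctan2(*(a3-b3)[1::-1])))
for th in(1.0,1.06,1.1):
    S=Wp([(-.11,0,.075)],th)[0];tt=tab(th,.225);hd=Wp([(-.11,0,.099)],th)
    q=proj('top',[S,tt,hd[0]]);q2=[((u-215)*4+1.5,(v-80)*4+1.5) for u,v in q]
    print(th,S,np.degrees(np.arctan2(S[1]-.1645,S[0]-.5298)),np.round(q2))
E
python3 - <<'E'
import cv2
a=cv2.imread('pics/rt16.png');cv2.imwrite('pics/z16.png',cv2.resize(a[110:170,255:400],None,fx=5.5,fy=5.5,interpolation=cv2.INTER_CUBIC))
E
```

```text
pt [0.56512007 0.05656137 0.086     ] [0.53589364 0.14975906 0.086     ] line -72.58877859656208 from spindle -71.88067949266129 0.11357048176785779
scene tip [0.56323244 0.05777614 0.086     ] -72.6062504840776
wrist [0.5656707  0.05581328 0.086     ] [0.53613738 0.14876057 0.086     ] -72.37272644364089
1.0 [ 0.62252703 -0.14664815  0.17215879] -73.40511837605608 [[642. 258.]
 [624. 270.]
 [661. 228.]]
1.06 [ 0.62695516 -0.14964779  0.17607038] -72.81495100361022 [[647. 250.]
 [636. 250.]
 [667. 219.]]
1.1 [ 0.63001172 -0.15171832  0.17849685] -72.41623937953588 [[650. 244.]
 [645. 238.]
 [670. 213.]]
```

View pics/z16.png

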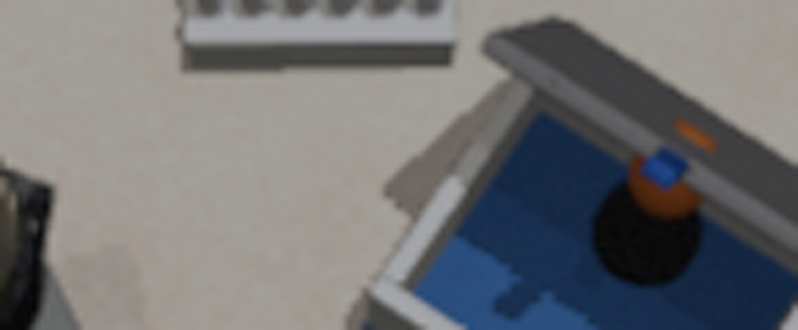

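The pointer bearing reads −71.9 to −72.6° across the three cameras and the stud bearing is −72.7 to −73°. They agree within about 0.5°, or roughly 3 mm at a stud 40 mm across. The cover is at about 1.07 rad. I'll do a final stillness check and hand in.

Run:
```python
from h import *
from workcell import workorder
p,R,s=pose();print(p,s['qvel'].round(3),s['wrist_force'],s['finger_gap'],s['clock'])
a=cv2.imread('pics/top0.png').astype(int);b=cams.read_camera('top')[:,:,::-1].astype(int)
d=np.abs(a-b).max(2)
for n,(x,y) in dict(rack=(313,110),reagent=(180,145),jar=(446,221),cup=(177,248),mouse=(467,180),box=(174,191)).items(): print(n,d[y-18:y+18,x-18:x+18].mean().round(1))
print(workorder.hand_in())
```

```text
[0.52999893 0.16426779 0.18388426] [ 0.001 -0.    -0.     0.002 -0.001  0.001] [-4.76277335 -0.73918731  7.01943203] 0.008740177766116422 13.9
rack 6.5
reagent 27.7
jar 6.7
cup 30.2
mouse 4.8
box 36.6
the job is handed in; nothing more can be done
None
```

The job is done and handed in at about 14 s. The cover stands open at about 60° on its own, and the arm is still holding the green grip with the pointer on the stud.

**Cover:** I raised it by its blue tab from slightly ajar (about 0.13 rad) and let go. It stayed open, at 1.06 rad by the arm's travel and about 1.07–1.08 rad from the camera views.

**Mirror:** I gripped the green bar on the grey-based reader, leaving the brown look-alike alone, and turned it 42° clockwise. The last checks put the pointer at −71.9° to −72.6° and the stud at −72.7° to −73°. They agree within roughly 0.5–1°, about 3–6 mm at the 40 mm stud. The arm was still, with about 8 N at the wrist.

**Checks that disagreed or did not settle:**
- **Fingertip position:** in the images the fingertips sat about 25–30 mm farther back along the tool than the stated geometry. I set both grip heights from the images instead.
- **First mirror grasp:** it seemed to catch the mirror frame, with about 6 N upward and a 12.2 mm gap. I reopened, rose 1 cm and gripped again cleanly.
- **Things on the table:** a before-and-after picture check showed little change at the rack, jar and mouse. It showed large differences at the reagent bottle, cup and blue box. I put these down to the arm covering that part of the top view, but did not confirm it. The scene pictures show the cup and box in the same place, but the bottle was not checked separately.

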